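Fill check of a marker barrel in the sprung well

TASK

Check the fill of the marker barrel on the fill checker: first swing its display lid up to lean about 20 degrees back past upright (110 degrees from shut) and let go of it there, then take the one loose barrel out of the front right corner of its half-empty block. Lower it foot first into the sprung well, press it straight down until it is fully home on the hard stop at the bottom, and finish while still holding it there, firmly but without ramming it, so that the reading stays valid. Leave everything else on the table where it stands.

Things in the scene. Friction and masses are not known exactly. Their poses are not given: they have to be found in the camera images.
- checker: Fill checker: fixed light-grey bench instrument, 140 x 154 x 62 mm (x, y, z), dark waistband, covered by a hinged display lid. Origin: centre of its underside, at table height. x points from its front (the side with the lid's bar) to its hinge, y to its left, z up. It stands left or right on the table, turned a little; the marker block takes the other side.
- lid_bar (a point): Middle of the lid's bar: round aluminium, 10 mm thick, 90 mm free length along the checker's y, on two arms beyond the lid's front edge; 31 mm clear between bar and lid edge, nothing under it down to the table. It can turn between the fingers. It runs on an arc about lid_hinge. Lid shut: 72 mm above the table, 104 mm ahead of the checker's origin; at the wanted angle about 217 mm above the table.
- lid_hinge (a point): Mid point of the lid's hinge axis: 60 mm behind the checker's origin, 65 mm above the table; the axis runs along the checker's y. The bar's middle lies 164 mm from it along the lid and 7 mm off towards the lid's outer face.
- lid (a joint): Angle of the lid (light grey, 124 x 150 x 14 mm, display on its inner face) from shut, in rad: 0 shut, 1.57 upright, 1.92 wanted (20 degrees past upright), 2.6 limit. Starts between 0 and 0.3. Stiff friction hinge of 0.4 N m: the lid stays where it is left; about 3.5 N at the bar moves it.
- well_mouth (a point): Centre of the well's mouth, in a square aluminium plate on the checker's top: 62 mm above the table, 20 mm ahead of the checker's origin, 80 mm ahead of the hinge; covered while the lid is down. The well is a vertical round hole of 17 mm with a 3 mm chamfer; in it a thin sprung plunger stands up through a brass hard stop.
- plunger (a joint): How far the well's sprung plunger (steel pin, 8 mm thick) is pressed down, in m. At 0 its top is 24 mm below the mouth. It takes 4 N to start it and 9 N at 0.012, where the barrel's foot meets the hard stop. It springs back when let go.
- well_seat: The brass hard stop, a fixed disc round the plunger at the bottom of the well. Origin: on the well's axis, at table height; its top is 26 mm above that.
- seat_top (a point): Centre of the hard stop's top: on the well's axis, 36 mm below the mouth, 26 mm above the table. The barrel's foot must come to rest here; some 5 to 15 N on the stop, beyond the spring, is a good steady push.
- marker: The barrel to check: loose, green and white with a white neck, 14 mm thick (13.8) and 118 mm tall, about 30 g, standing upright. Origin: centre of its foot; z points up to the neck. Take it by the upper barrel, 70 to 90 mm above the foot. Home in the well, 82 mm of it stand out above the checker's top.
- block: The half-empty marker block: loose, tan cast resin, 151 x 120 x 27 mm (x, y, z), 5 x 4 square holes of 15 mm, 25 mm apart, their floor 4 mm above the table; some hold other barrels, fixed in it. Origin: centre of its underside. The barrel to check stands in the corner hole at block x = -49.5 mm, y = -37.5 mm (front right seen from the robot).
- block_back: Bystander, to be left alone: full marker block, 151 x 120 x 122 mm, at the back. Origin: centre of its underside.
- block_left: Bystander, to be left alone: full marker block, 151 x 120 x 122 mm, at the left. Origin: centre of its underside.
- ink_red: Bystander, to be left alone: red ink bottle with white cap, 44 mm wide, 90 mm tall. Origin: centre of its underside.
- ink_blue: Bystander, to be left alone: blue ink bottle with white cap, 44 mm wide, 90 mm tall. Origin: centre of its underside.
- necks: Bystander, to be left alone: open white tray of marker necks, 108 x 151 x 28 mm. Origin: centre of its underside.
- nibs: Bystander, to be left alone: clear jar of nibs with red lid, 71 x 78 x 75 mm. Origin: centre of its underside.
- green_cap: Bystander, to be left alone: green marker cap lying down, 18 x 40 x 20 mm. Origin: centre of its underside.
- tweezers: Bystander, to be left alone: steel tweezers, 10 x 125 x 12 mm, lying. Origin: centre of its underside.

How it is judged:
On the way, in this order (a step that is already met when the one before it is completed fails the run):
1. the lid stands 100 to 120 degrees from shut, at rest, let go by the robot, with the barrel still in its block (value of joint lid between 1.745 and 2.095 rad and contact force between each of the arm, the fingers and lid below 0.1 N and velocity of joint lid between -0.1 and 0.1 rad/s and height (world z) of marker below 0.02 m), for 0.3 s.
2. the fingers hold the barrel lifted clear of its block (height (world z) of marker above 0.045 m and contact force between the fingers and marker above 1 N), for 0.1 s.
At the end, for the whole second after the job is handed in: The lid stands 100 to 120 degrees from shut; the barrel stands upright (within 4.5 degrees) in the well, the plunger pressed in at least 10.5 mm and the foot resting on the hard stop with 1 to 25 N (besides the spring), still, and gripped by the fingers, through the last second (value of joint lid between 1.745 and 2.095 rad and value of joint plunger above 0.0105 m and contact force between marker and well_seat between 1 and 25 N and distance between marker and seat_top below 0.005 m and angle between marker's own z axis and vertical below 0.08 rad and contact force between the fingers and marker above 2 N and linear speed of marker below 0.02 m/s); the arm keeps its last pose, push and grip.
It fails at once if the barrel is rammed on the stop with more than 60 N (contact force between marker and well_seat above 60 N).
It fails at once if a bystander on the table is shifted more than 30 mm (distance of any of block_back, block_left, ink_red, ink_blue, necks, nibs, green_cap, tweezers from where it was at the start of the episode above 0.03 m).
It fails at once if the half-empty block is shifted more than 40 mm or tipped (distance of block from where it was at the start of the episode above 0.04 m or angle between block's own z axis and vertical above 0.25 rad).
It also fails if it takes over 62 s, if anything falls off the work surface, if the arm or the gripper's body presses on something with over 40 N, if the wrist force passes 120 N, or if a joint passes its speed limit or range.

ROBOT

A 6-joint arm with a two-finger parallel gripper is mounted at the origin on a cart in front of the work surface, level with it; the furniture and walls round the work are solid. World frame = base frame: x ahead of the robot, y to its left, z up, the work surface at z = 0. Lengths are in m, angles in rad, forces in N, time in s.
With the tool pointing down it reaches from about 0.3 to 0.75 m from the base axis. Payload 8.5 kg.
Tool frame: the origin (TCP) lies between the finger pads; the fingertips stand 14 mm ahead of it and the grasp point (between the pads) lies 5 mm behind it; x points along the fingers, z is the direction in which the jaws open and shut, and the axes are right-handed (so a half turn about x gives the same grasp; the last joint's range is limited). The gripper opens to 85 mm and grips with 20 to 120 N. Pads are 22 mm wide; open, the fingers measure 114 mm over their backs; the gripper's body (76 mm by 85 mm) begins 54 mm behind the grasp point. The pads swing forward as they close: fully open they stand 13 mm farther back than shut.
Start: joints at [-0.99, 0.381, 1.297, -0, 1.464, -0.215], TCP at [0.393, -0.385, 0.245] pointing down, gripper open.
Joint ranges: [-3.11, 3.11], [-0.89, 2.33], [0.22, 2.48], [-1.42, 4.56], [0.17, 2.85], [-2.88, 2.88]. Speed limits (rad/s): [2.39, 2.39, 3.14, 3.14, 3.14, 3.14].

INTERFACE

Orientations are given as a unit quaternion [x, y, z, w].
In Python, from station import bot, viewer, recognise, silhouettes gives the robot as it stands. Calls block until the motion is done:
- bot.move_pose(position, orientation): joint-space move of the TCP to a pose.
- bot.servo_line(position, rotation=None, vel=0.15, guard=None): straight line of the TCP; rotation=None keeps the orientation; vel is the mean speed in m/s. With guard (N) it stops when the force on the tool has changed by that much, and returns True; else False.
- bot.set_joints(angles): joint-space move.
- bot.gripper_open() and bot.gripper_close(grasp_force=None): open the fingers fully, or close them until they stop; grasp_force is the grip in N (None keeps the last).
- bot.pause(seconds).
- bot.solve_ik(position, orientation): joint angles nearest the present ones, or None.
- viewer.capture(name): name is "side" or "top" or "wrist"; returns the picture (400x640x3 uint8, red, green, blue); there is no depth.
- viewer.get_calibration(name): a dict with "fx", "fy", "cx", "cy" (pixels), "eye" and "rotation" of the camera in the world. Camera axes: x right, y down, z forward; pixel columns grow to the right and rows downward; lengths in m; the calibration is good to about 2 mm. A picture is of the moment at which its call begins: read the wrist's pose just before it. get_calibration takes no time and is no camera call; for the wrist camera it gives the pose at the moment of the call.
A pose or a line that the arm cannot do raises bot.MotionError and nothing moves.
- bot.job_done(): hands the job in, once; it reports no verdict.
Trained networks look in the newest picture that a camera, given by its name, has taken for a name from the list of things; names that differ only in an ending like _2 or _b are one class to them, and where a whole thing is asked for, a point or a joint stands for the part that bears it (a point fixed in the world has none). Each returns a list of dicts, best first, with "conf" (0 to 1); they miss things now and then, are a little off and sometimes report something else, mostly with a low value. They report only what shows in the picture. A call takes as long as a camera call.
- recognise(camera, name): "position" ([column, row] in pixels, amid what is visible of it).
- silhouettes(camera, name): "pixels" (400x640 bool, what is visible of it) and "position" ([column, row] in pixels, amid what is visible of it).
Readings, each from a call of its own:
- bot.current_t(): time.
- bot.current_joint_pos(): joint angles.
- bot.current_dq(): joint speeds.
- bot.current_joint_efforts(): joint torques, N m.
- bot.current_tool_pos(): TCP position.
- bot.current_tool_rot(): TCP orientation.
- bot.current_wrist_force(): force on the tool from outside, world axes, zero at the start.
- bot.current_torque(): the same for the moment, N m.
- bot.current_opening(): opening from 0.0 (shut) to 1.0 (fully open).
Only numpy, scipy, OpenCV 4.12 (cv2) and the standard library are available. Lean on these libraries where they do the work, as an engineer would, in place of code of your own. Each camera call takes 0.05 s, during which the arm holds its last target.

## Working session

There is one attempt and no reset: what is moved stays moved. The work goes in short steps, each a Python script; the robot and the scene stay as the last script left them, time stands still between calls to the robot, and variables do not carry over. Pictures are saved under pics/ and viewed, and the job is handed in when it is done.

```bash
ls; mkdir -p pics; cat > h.py <<'E'
import numpy as np, cv2
from station import bot, viewer, recognise, silhouettes
from scipy.spatial.transform import Rotation as R
def save(n,f):
    im=viewer.capture(n); cv2.imwrite('pics/'+f,im[:,:,::-1]); return im
def cal(n):
    c=viewer.get_calibration(n); return c
def ray(c,px):
    d=np.array([(px[0]-c['cx'])/c['fx'],(px[1]-c['cy'])/c['fy'],1.])
    return np.array(c['eye']),np.array(c['rotation'])@d
def atz(c,px,z):
    e,d=ray(c,px); return e+d*(z-e[2])/d[2]
def proj(c,P):
    p=(np.atleast_2d(P)-np.array(c['eye']))@np.array(c['rotation'])
    return np.c_[p[:,0]/p[:,2]*c['fx']+c['cx'],p[:,1]/p[:,2]*c['fy']+c['cy']]
E
python3 - <<'E'
from h import *
for n in ['side','top','wrist']:
    save(n,n+'0.png'); c=cal(n); print(n,c)
    for k in ['checker','lid_bar','marker','block','well_seat','block_back','block_left']:
        try: print(k,[(np.round(r['position'],1).tolist(),round(r['conf'],2)) for r in recognise(n,k)][:3])
        except Exception as e: print(k,e)
print(bot.current_t(),bot.current_tool_rot())
E
```

```text
pics
side {'fx': 462.96381441797024, 'fy': 462.96381441797024, 'cx': 318.4452147648051, 'cy': 198.25932527595992, 'eye': array([0.42642874, 0.95130032, 0.58491925]), 'rotation': array([-0.04804096,  0.84079713, -0.53814462,  0.03395018])}
checker [([324.6, 238.5], 0.84)]
lid_bar [([323.9, 224.9], 0.88)]
marker []
block [([329.2, 196.0], 0.77), ([354.0, 181.4], 0.64)]
well_seat []
block_back [([257.7, 198.6], 0.67)]
block_left [([227.3, 293.2], 0.84)]
top {'fx': 443.1989392702477, 'fy': 443.1989392702477, 'cx': 323.0972615425058, 'cy': 200.75679821240055, 'eye': array([ 0.34673193, -0.10852294,  1.21194975]), 'rotation': array([ 0.71089828, -0.69829186,  0.06855658, -0.04808448])}
checker []
lid_bar [([265.9, 202.3], 0.94)]
marker [([371.1, 225.5], 0.54)]
block [([356.2, 211.9], 0.87)]
well_seat []
block_back [([352.7, 129.9], 0.88)]
block_left [([192.2, 142.5], 0.95)]
wrist {'fx': 305.94646003244867, 'fy': 305.94646003244867, 'cx': 322.7457967605143, 'cy': 204.78681680619061, 'eye': array([ 0.45082976, -0.3264854 ,  0.37436806]), 'rotation': array([ 0.91376421, -0.37311574, -0.06029707,  0.1489425 ])}
checker []
lid_bar []
marker [([285.9, 29.4], 0.62)]
block [([302.6, 20.6], 0.6)]
well_seat [([493.6, 119.7], 0.45)]
block_back []
block_left []
1.2 [ 0.26720802  0.6546857  -0.26719183  0.6546717 ]
```

View pics/top0.png

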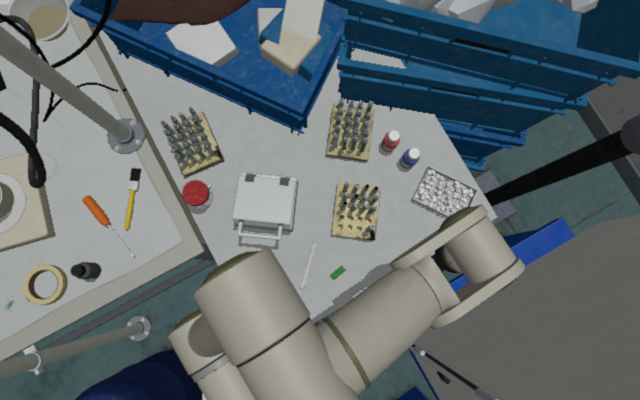

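View pics/side0.png

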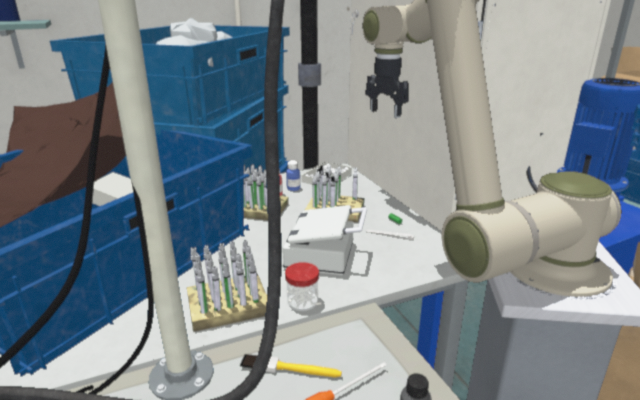

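View pics/wrist0.png

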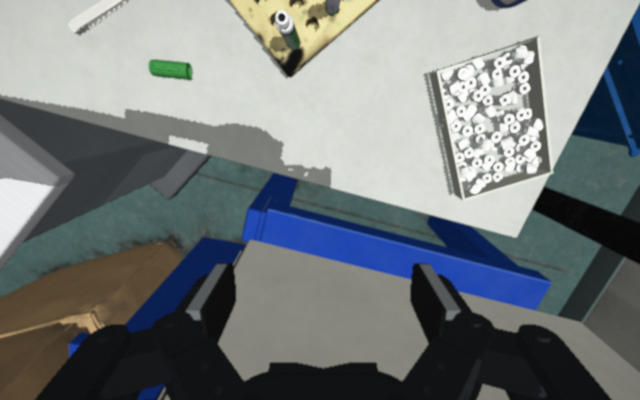

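```bash
sed -i 's/c=viewer.get_calibration(n); return c/c=dict(viewer.get_calibration(n)); c["rotation"]=R.from_quat(c["rotation"]).as_matrix(); return c/' h.py
python3 - <<'E'
from h import *
c=cal('top')
print('bar',atz(c,(260,240),.08),'lid',atz(c,(265.9,202.3),.075),'hinges',atz(c,(252,179),.07),atz(c,(281,182),.07))
print('marker',atz(c,(371.3,230),.122),'block',atz(c,(356,212),.027))
cs=cal('side'); print('marker side', proj(cs,atz(c,(371.3,230),.122)))
cw=cal('wrist'); print('marker wrist',atz(cw,(283,17),.122)); print('cam in tool', R.from_quat(bot.current_tool_rot()).inv().apply(cw['eye']-bot.current_tool_pos()), R.from_quat(bot.current_tool_rot()).inv().as_matrix()@cw['rotation'])
im=cv2.imread('pics/top0.png'); cv2.imwrite('pics/topc.png',cv2.resize(im[160:260,220:400],None,fx=4,fy=4,interpolation=cv2.INTER_CUBIC))
E
```

```text
bar [0.43134649 0.01891128 0.08      ] lid [0.52948804 0.00802579 0.075     ] hinges [0.59141109 0.047105   0.07      ] [ 0.58503492 -0.0289695   0.07      ]
marker [ 0.45778429 -0.25926793  0.122     ] block [ 0.51555838 -0.23097305  0.027     ]
marker side [[359.17899659 167.80081484]]
marker wrist [ 0.47144226 -0.26481206  0.122     ]
cam in tool [-0.12902838  0.08218798  0.00056311] [[-9.67654559e-04 -3.17203210e-01  9.48357099e-01]
 [-1.69641165e-04 -9.48357477e-01 -3.17203509e-01]
 [ 9.99999517e-01 -4.67823825e-04  8.63871714e-04]]
```

View pics/topc.png

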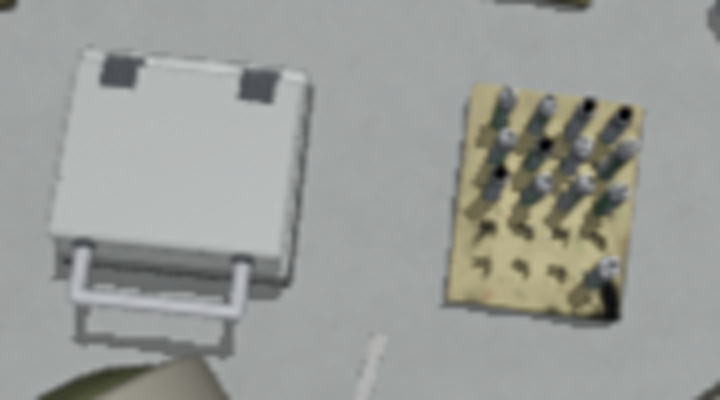

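```bash
cat >> h.py <<'E'
def quat(x,z):
    x=np.array(x,float);x/=np.linalg.norm(x);z=np.array(z,float);z-=x*(x@z);z/=np.linalg.norm(z)
    return R.from_matrix(np.c_[x,np.cross(z,x),z]).as_quat()
def down(phi): return quat([0,0,-1],[np.cos(phi),np.sin(phi),0])
E
python3 - <<'E'
from h import *
for p in ([0.55,0.01,.35],[.45,-.02,.35],[.42,-.12,.4],[.45,-.26,.12]):
  for d in (90,-90,0,180):
    q=bot.solve_ik(p,down(np.radians(d))); print(p,d,None if q is None else np.round(q,2))
for t in (30,45,60,75,90):
  for s in(1,-1):
    a=np.radians(t); x=[np.cos(a),-.084*np.cos(a),-np.sin(a)]; z=[s*np.sin(a),0,s*np.cos(a)]
    q=bot.solve_ik([.43,.019,.085],quat(x,z)); q2=bot.solve_ik([.65,.0,.217],quat(x,z)); print(t,s,None if q is None else np.round(q,2),None if q2 is None else np.round(q2,2))
E
```

```text
[0.55, 0.01, 0.35] 90 [-0.2   0.33  1.08 -0.    1.73 -1.77]
[0.55, 0.01, 0.35] -90 [-0.2   0.33  1.08 -0.    1.73  1.37]
[0.55, 0.01, 0.35] 0 [-0.2   0.33  1.08 -0.    1.73 -0.2 ]
[0.55, 0.01, 0.35] 180 None
[0.45, -0.02, 0.35] 90 [-0.31  0.14  1.33 -0.    1.67 -1.88]
[0.45, -0.02, 0.35] -90 [-0.31  0.14  1.33 -0.    1.67  1.26]
[0.45, -0.02, 0.35] 0 [-0.31  0.14  1.33 -0.    1.67 -0.31]
[0.45, -0.02, 0.35] 180 [-0.31  0.14  1.33 -0.    1.67  2.83]
[0.42, -0.12, 0.4] 90 [-0.55  0.1   1.24 -0.    1.8  -2.12]
[0.42, -0.12, 0.4] -90 [-0.55  0.1   1.24 -0.    1.8   1.02]
[0.42, -0.12, 0.4] 0 [-0.55  0.1   1.24 -0.    1.8  -0.55]
[0.42, -0.12, 0.4] 180 [-0.55  0.1   1.24 -0.    1.8   2.59]
[0.45, -0.26, 0.12] 90 [-0.75  0.46  1.57 -0.    1.11 -2.32]
[0.45, -0.26, 0.12] -90 [-0.75  0.46  1.57 -0.    1.11  0.82]
[0.45, -0.26, 0.12] 0 [-0.75  0.46  1.57 -0.    1.11 -0.75]
[0.45, -0.26, 0.12] 180 [-0.75  0.46  1.57 -0.    1.11  2.39]
30 1 None None
30 -1 None None
45 1 None [-0.22  0.36  1.65  0.27  0.36 -0.41]
45 -1 [-0.34  0.41  2.4   2.74  0.47  0.12] [-0.22  0.36  1.65  0.27  0.36  2.73]
60 1 None [-0.2   0.4   1.46  0.09  0.76 -0.24]
60 -1 None None
75 1 [-0.26  0.32  2.02  0.09  0.54 -0.33] [-0.19  0.47  1.25  0.03  1.15 -0.2 ]
75 -1 [-0.26  0.32  2.02  0.09  0.54  2.82] None
90 1 [-0.23  0.39  1.85 -0.    0.9  -0.23] [-0.18  0.58  1.04 -0.    1.52 -0.18]
90 -1 None None
```

```bash
python3 - <<'E'
from h import *
import pickle
D={}
for i,p in enumerate(([.48,-.32,.3],[.46,-.06,.33])):
    bot.move_pose(p,down(0)); bot.pause(.2)
    c=cal('wrist'); save('wrist',f'w{i}.png'); D[i]=c
    for k in ['marker','block'] if i==0 else ['checker','lid_bar','lid']:
        r=silhouettes('wrist',k); print(k,[(np.round(a['position'],1).tolist(),round(a['conf'],2),int(a['pixels'].sum())) for a in r][:3])
pickle.dump(D,open('D.pkl','wb')); print(bot.current_t())
save('side','side1.png')
E
```

```text
marker [([314.8, 123.8], 0.52, 187)]
block [([361.6, 91.8], 0.74, 12305)]
checker [([378.8, 103.2], 0.88, 16753), ([380.8, 103.1], 0.18, 15366)]
lid_bar [([380.1, 102.7], 0.89, 15673)]
lid [([380.2, 104.1], 0.64, 15528)]
3.5833
```

View pics/w0.png

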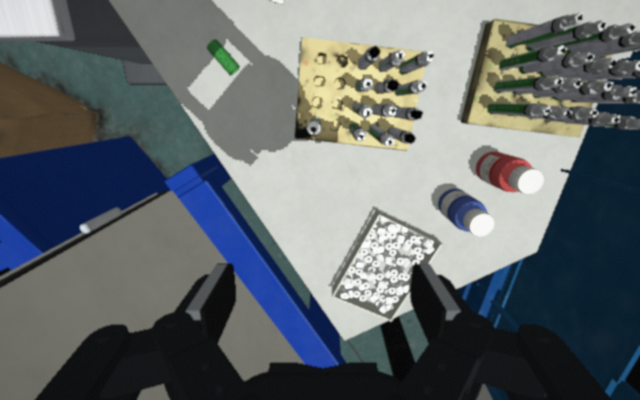

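View pics/w1.png

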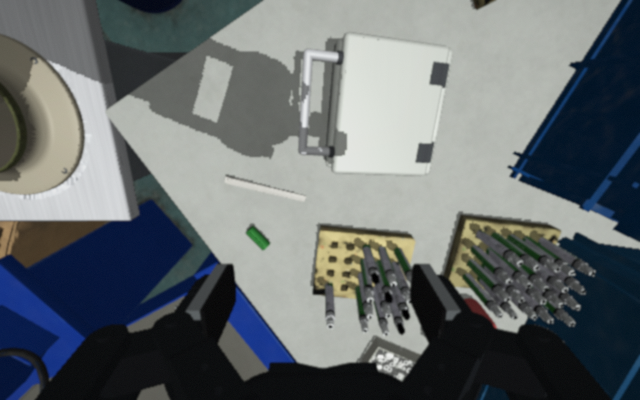

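```bash
python3 - <<'E'
from h import *
a=cv2.imread('pics/w1.png'); cv2.imwrite('pics/w1a.png',cv2.resize(a[20:190,280:470],None,fx=4,fy=3.5,interpolation=cv2.INTER_CUBIC))
b=cv2.imread('pics/w0.png'); A=cv2.resize(b[80:150,280:350],None,fx=6,fy=6,interpolation=cv2.INTER_CUBIC); B=cv2.resize(a[230:340,310:350],None,fx=5,fy=5,interpolation=cv2.INTER_CUBIC)
H=max(A.shape[0],B.shape[0]); o=np.zeros((H,A.shape[1]+B.shape[1],3),np.uint8); o[:A.shape[0],:A.shape[1]]=A;o[:B.shape[0],A.shape[1]:]=B; cv2.imwrite('pics/mk.png',o)
E
```

```text
(no output)
```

View pics/w1a.png

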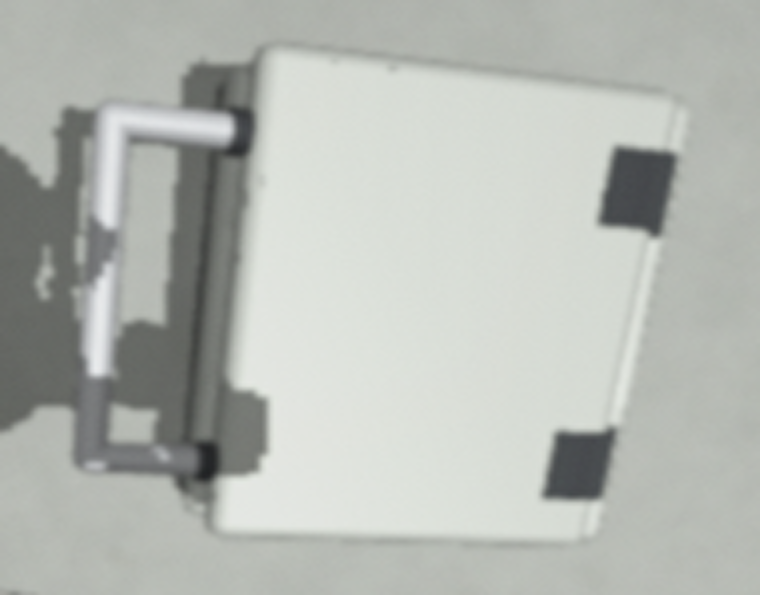

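View pics/mk.png

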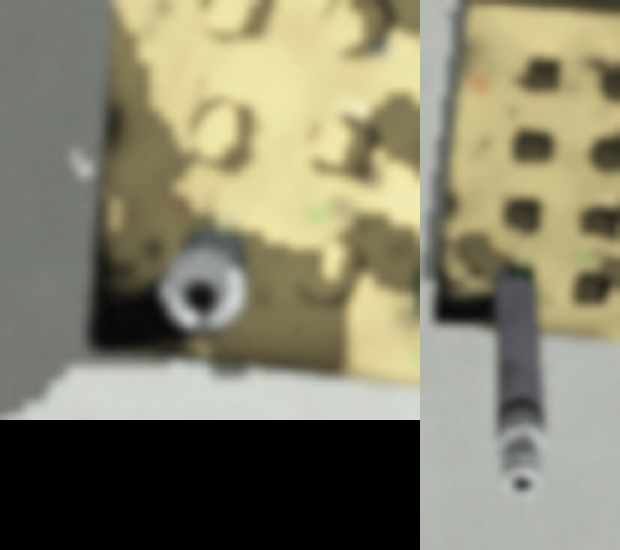

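```bash
cat > fit.py <<'E'
from h import *
import pickle
from scipy.optimize import least_squares
D=pickle.load(open('D.pkl','rb')); c1=D[1]; c0=D[0]; ct=cal('top')
def lidpt(p,r,y,n):
    x0,y0,yaw,th=p[:4]
    lx=-60; 
    X=60-0 
    # checker frame: hinge at +60; lid direction (-cos th, sin th), outer normal (sin th, cos th)
    cx=.060-r*np.cos(th)+n*np.sin(th); cz=.065+r*np.sin(th)+n*np.cos(th)
    return np.array([x0+cx*np.cos(yaw)-y*np.sin(yaw), y0+cx*np.sin(yaw)+y*np.cos(yaw), cz])
obs=[(c1,(308,52.3),.164,.05,.007,1),(c1,(303,151.4),.164,-.05,.007,1),(ct,(239.5,234.3),.164,.05,.007,1),(ct,(279,238),.164,-.05,.007,1),
(c1,(347.5,32.9),.128,.075,'o',1),(c1,(333.75,171.4),.128,-.075,'o',1),
(c1,(447,47),.004,.075,'o',.4),(c1,(425,174),.004,-.075,'o',.4)]
def res(p,o=None):
    r=[]
    for c,px,a,y,n,w in obs:
        n=p[4] if n=='o' else n
        r+=list(w*(proj(c,lidpt(p,a,y,n))[0]-px))
    return np.array(r+[(p[4]-.011)/.002])
if __name__=='__main__':
    s=least_squares(res,[.53,.01,-.08,.1,.011]); print(s.x, np.round(s.fun,1))
    J=np.linalg.inv(s.jac.T@s.jac); print(np.sqrt(np.diag(J)))
    print('bar',lidpt(s.x,.164,0,.007))
    a=atz(c0,(313.3,129.5),.122); b=atz(c1,(330.2,326.8),.122); t=atz(ct,(372,227),.122); print(a,b,t)
    def mr(P): return np.r_[proj(c0,P)[0]-(313.3,129.5),proj(c1,P)[0]-(330.2,326.8),proj(ct,P)[0]-(372,227)]
    m=least_squares(mr,a); print(m.x,m.fun)
    # block corners yaw from w0
    pickle.dump(s.x,open('chk.pkl','wb'))
E
python3 fit.py
```

```text
[ 0.54159612  0.01038573 -0.08289888  0.2104824   0.00993835] [ 1.1  1.7  0.2 -1.4 -0.4 -1.8  0.2 -1.5 -2.1 -1.7 -1.5  1.6  1.6 -0.4
  0.4  0.8 -0.5]
[0.00091231 0.00069453 0.00685008 0.02065581 0.0015642 ]
bar [0.44301778 0.01857654 0.10611031]
[ 0.47092842 -0.26418649  0.122     ] [ 0.47082002 -0.26454926  0.122     ] [ 0.46527304 -0.26102789  0.122     ]
[ 0.47038574 -0.26392399  0.12218785] [-0.5658268  -0.2583373  -0.31843548 -0.28565115  1.16841381 -2.03974362]
```

```bash
python3 - <<'E'
from fit import *
p=pickle.load(open('chk.pkl','rb')); c=cal('side'); im=cv2.imread('pics/side1.png')
def ck(x,y,z): 
    return [p[0]+x*np.cos(p[2])-y*np.sin(p[2]),p[1]+x*np.sin(p[2])+y*np.cos(p[2]),z]
P=[lidpt(p,.164,.05,.007),lidpt(p,.164,-.05,.007),lidpt(p,.128,.075,.01),lidpt(p,.128,-.075,.01),lidpt(p,.004,.075,.01)]
C=[ck(-.07,.077,0),ck(-.07,.077,.062),ck(.07,.077,0),ck(.07,.077,.062)]
s=5; x0,y0=270,190
o=cv2.resize(im[190:290,270:400],None,fx=s,fy=s,interpolation=cv2.INTER_CUBIC)
for q,col in [(P,(0,0,255)),(C,(255,0,0))]:
    for u in proj(c,np.array(q)): cv2.circle(o,(int((u[0]-x0+.5)*s),int((u[1]-y0+.5)*s)),4,col,1)
cv2.imwrite('pics/sideo.png',o)
E
```

```text
(no output)
```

View pics/sideo.png

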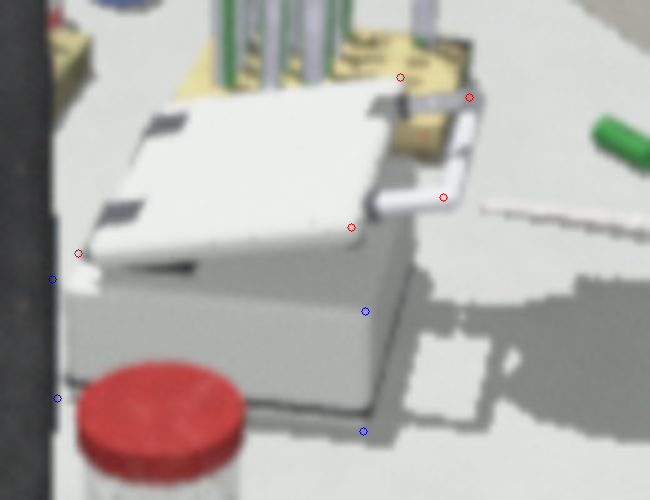

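```bash
python3 - <<'E'
from fit import *
p=pickle.load(open('chk.pkl','rb')); c=cal('side'); im=cv2.imread('pics/side1.png')
s=8; x0,y0=325,160
o=cv2.resize(im[160:220,325:385],None,fx=s,fy=s,interpolation=cv2.INTER_CUBIC)
for z in(.122,.03):
  for u in proj(c,np.array([[.4704,-.2641,z]])): cv2.circle(o,(int((u[0]-x0+.5)*s),int((u[1]-y0+.5)*s)),4,(0,0,255),1)
cv2.imwrite('pics/sidem.png',o)
obs.append((c,(270+460/5-.5,190+197/5-.5),.164,.05,.007,.7)); obs.append((c,(270+478/5-.5,190+97/5-.5),.164,-.05,.007,.7))
s=least_squares(res,[.53,.01,-.08,.1,.011]); print(s.x, np.round(s.fun,1)); print(lidpt(s.x,.164,0,.007))
E
```

```text
[ 0.54121794  0.01042393 -0.08211909  0.21220758  0.01026135] [ 0.7  1.7 -0.  -1.3 -0.4 -1.7  0.2 -1.4 -2.3 -1.8 -1.6  1.7  1.5 -0.4
  0.4  0.8 -2.3  0.  -1.1  0.  -0.4]
[0.44270416 0.01853203 0.10638441]
```

View pics/sidem.png

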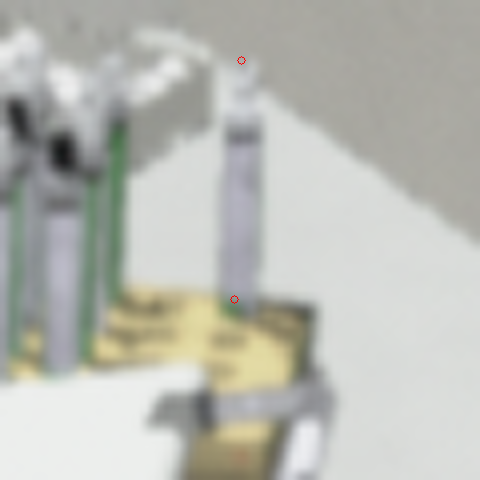

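```bash
cat > lid.py <<'E'
from fit import *
p=np.array([.5413,.0104,-.0823,.211,.01])
cx=np.array([np.cos(p[2]),np.sin(p[2]),0])
def bar(th): return lidpt([p[0],p[1],p[2],th],.164,0,.007)
def tool(t):
    a=np.radians(t); x=cx*np.cos(a)-np.array([0,0,np.sin(a)]); z=cx*np.sin(a)+np.array([0,0,np.cos(a)]); return quat(x,z), x
def tilt(th): return 76+(90-76)*np.clip((th-.211)/1.3,0,1)
E
python3 - <<'E'
from lid import *
for th in np.linspace(.211,1.92,8):
    q=bot.solve_ik(bar(th),tool(tilt(th))[0]); print(round(th,2),bar(th).round(3),None if q is None else np.round(q,2))
q,x=tool(tilt(.211)); print(bot.solve_ik(bar(.211)-.09*x,q))
bot.move_pose(bar(.211)-.09*x,q)
print('moved',bot.current_tool_pos()); c=cal('wrist'); save('wrist','w2.png'); 
print(proj(c,[bar(.211),lidpt([*p[:3],.211],.164,.05,.007),lidpt([*p[:3],.211],.164,-.05,.007)]))
E
```

```text
0.21 [0.443 0.019 0.106] [-0.25  0.3   1.95  0.07  0.65 -0.22]
0.46 [0.457 0.017 0.143] [-0.24  0.27  1.83  0.04  0.85 -0.18]
0.7 [0.481 0.015 0.176] [-0.23  0.27  1.7   0.03  1.02 -0.16]
0.94 [0.511 0.013 0.202] [-0.21  0.31  1.55  0.02  1.18 -0.14]
1.19 [0.546 0.01  0.22 ] [-0.2   0.37  1.39  0.01  1.32 -0.12]
1.43 [0.585 0.007 0.228] [-0.19  0.45  1.24  0.    1.44 -0.11]
1.68 [0.625 0.003 0.227] [-0.18  0.53  1.1  -0.    1.51 -0.1 ]
1.92 [0.664 0.    0.217] [-0.18  0.6   0.99 -0.    1.55 -0.1 ]
[-0.26010218  0.11673254  1.86215196  0.05369383  0.92276031 -0.20505712]
moved [0.42226052 0.01982305 0.19463587]
[[319.20645069 214.26343319]
 [318.98448929 148.47744478]
 [319.40014287 271.67085493]]
```

View pics/w2.png

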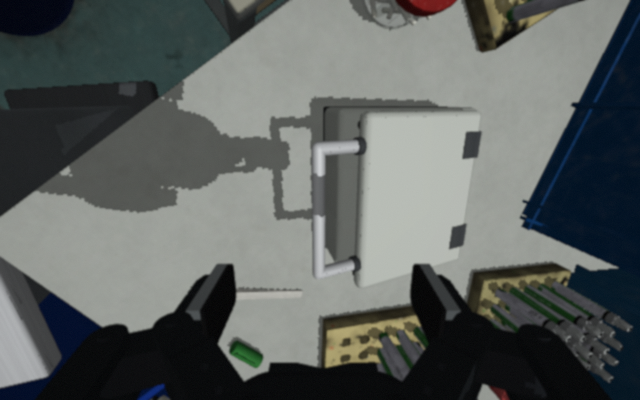

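```bash
python3 - <<'E'
from lid import *
q,x=tool(tilt(.211))
print(bot.servo_line(bar(.211)-.02*x,vel=.1,guard=15), bot.servo_line(bar(.211),vel=.05,guard=10)); 
f0=bot.current_wrist_force(); print(f0)
bot.gripper_close(25); print(bot.current_opening(),bot.current_wrist_force(),bot.current_tool_pos()-bar(.211),bot.current_t())
save('wrist','w3.png')
E
```

```text
False False
[ 0.19447171 -0.56970325 -0.24820041]
0.1029207781434137 [-11.96805794  -2.05902638   3.34498129] [-0.00314467  0.00045168 -0.00121222] 6.4667
```

View pics/w3.png

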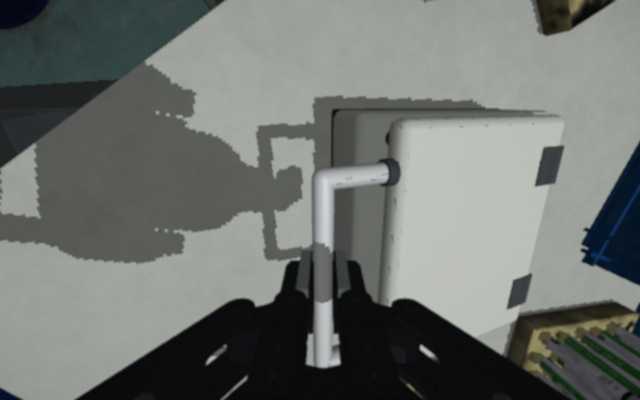

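```bash
sed -i 's/\.5413,/.5383,/' lid.py; python3 - <<'E'
from lid import *
for th in np.linspace(.211,1.94,15)[1:]:
    q,x=tool(tilt(th)); bot.servo_line(bar(th),q,vel=.1)
    f=bot.current_wrist_force(); d=bot.current_tool_pos()-bar(th); print(round(th,2),f.round(1) if hasattr(f,'round') else f,(d*1000).round(1))
    if np.linalg.norm(f)>50: break
print(bot.current_opening(),bot.current_t()); save('side','side2.png')
E
```

```text
0.33 [-2.5  0.6  3. ] [-0.5  0.2 -0.1]
0.46 [-6.6  1.3  4.6] [-1.2  0.3 -0.6]
0.58 [-12.2   0.2  10. ] [-1.9  0.4 -0.6]
0.7 [-15.4   0.4  15. ] [-2.   0.4 -0. ]
0.83 [-13.8   1.4  18. ] [-1.1  0.3  0.7]
0.95 [-8.7  1.3 16.1] [0.1 0.2 1.1]
1.08 [-3.6  2.8 13.6] [0.7 0.1 1.2]
1.2 [-0.8  1.1  9.1] [ 1.1 -0.   0.8]
1.32 [1.  1.9 5.7] [1.2 0.  0.3]
1.45 [1.2 1.3 4.8] [ 1.3 -0.1  0.1]
1.57 [2.3 1.  3.8] [ 1.  -0.  -0.2]
1.69 [2.  1.  1.8] [ 0.4 -0.  -0.5]
1.82 [ 2.4 -0.1  0.6] [ 0.2 -0.  -0.3]
1.94 [2.8 0.3 0.9] [ 0.2 -0.1 -0. ]
0.10169882038001013 11.4083
```

View pics/side2.png

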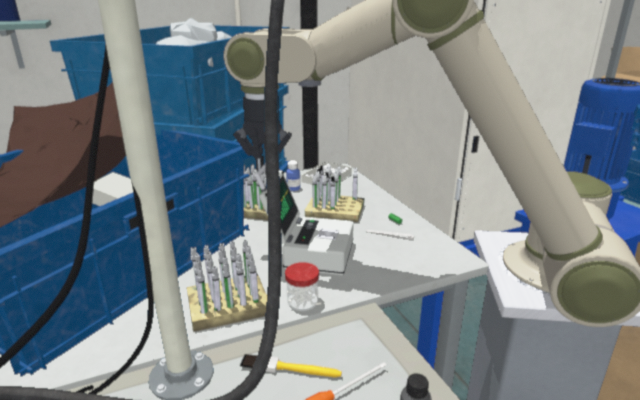

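```bash
python3 - <<'E'
from lid import *
bot.gripper_open(); print(bot.current_tool_pos())
t=bot.current_tool_pos(); bot.servo_line([t[0],t[1],t[2]+.1],vel=.2)
bot.pause(.3)
print(bot.current_t(), bot.current_wrist_force())
bot.move_pose([.51,-.07,.33],down(p[2])); bot.pause(.2)
c=cal('wrist'); D[2]=c; pickle.dump(D,open('D.pkl','wb')); save('wrist','w4.png'); 
def ck(x,y,z): return [p[0]+x*np.cos(p[2])-y*np.sin(p[2]),p[1]+x*np.sin(p[2])+y*np.cos(p[2]),z]
print('mouth pred',ck(-.02,0,.062),proj(c,np.array(ck(-.02,0,.062))),proj(c,[lidpt([*p[:3],1.92],.164,y,.007) for y in(.05,-.05)]))
for k in ['well_seat','well_mouth','lid_bar','checker','plunger']:
    r=recognise('wrist',k); print(k,[(np.round(a['position'],1).tolist(),round(a['conf'],2)) for a in r][:3])
a=cv2.imread('pics/w4.png'); cv2.imwrite('pics/w4a.png',cv2.resize(a[20:220,220:420],None,fx=3,fy=3,interpolation=cv2.INTER_CUBIC))
print(bot.current_t())
E
```

```text
[6.63558649e-01 8.59686539e-05 2.15403581e-01]
13.1333 [-0.01822088  0.50904647  0.21952036]
mouth pred [np.float64(0.5183676946774162), np.float64(0.012044142489960982), 0.062] [[322.58748962 101.99873441]] [[527.23202249  26.26514943]
 [500.63812242 167.7969866 ]]
well_seat [([405.0, 90.6], 0.18)]
well_mouth [([405.3, 90.9], 0.94)]
lid_bar [([453.8, 91.0], 0.86)]
checker [([404.1, 94.6], 0.71)]
plunger []
14.35
```

View pics/w4.png

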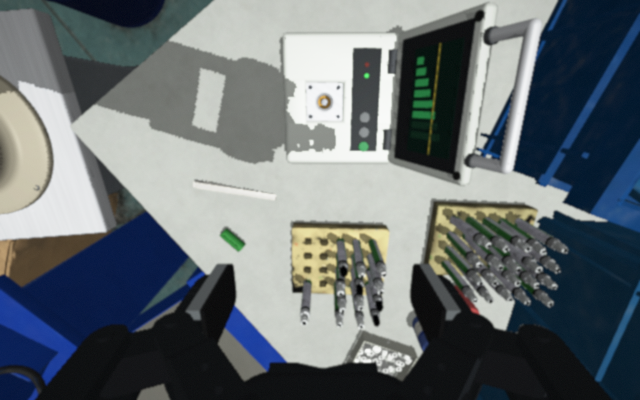

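View pics/w4a.png

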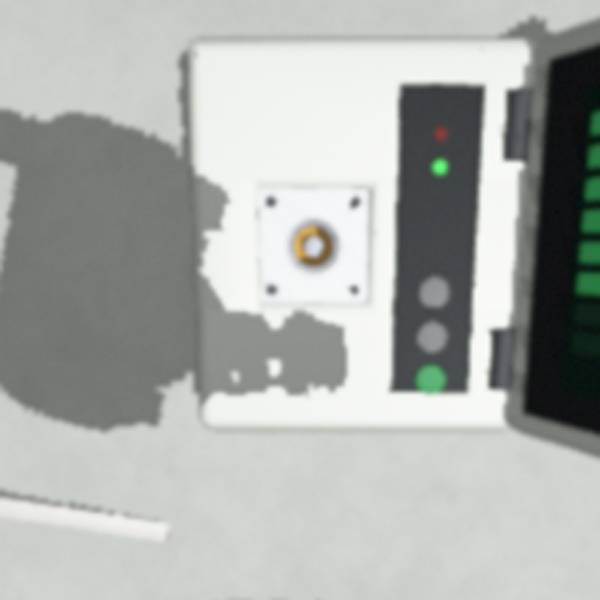

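```bash
python3 - <<'E'
from lid import *
views={'a':([.60,.012,.33],90),'b':([.44,.012,.33],-90),'m':([.40,-.264,.33],-90),'n':([.55,-.264,.33],90)}
W=[]
for k,(P,d) in views.items():
    bot.move_pose(P,down(np.radians(d)+p[2]*(k in'ab'))); bot.pause(.2)
    c=cal('wrist'); D[k]=c; a=save('wrist',f'v{k}.png')[:,:,::-1]
    X=[.52,.012,.062] if k in 'ab' else [.4705,-.264,.122]
    u=proj(c,X)[0]; print(k,u)
    nm='well_mouth' if k in 'ab' else 'marker'
    print([(np.round(r['position'],1).tolist(),round(r['conf'],2)) for r in recognise('wrist',nm)][:2])
    u0=np.clip(np.round(u).astype(int)-20,0,None); W.append(cv2.resize(a[u0[1]:u0[1]+40,u0[0]:u0[0]+40],(390,290),interpolation=cv2.INTER_CUBIC)); print('off',u0)
pickle.dump(D,open('D.pkl','wb'))
cv2.imwrite('pics/v4.png',np.vstack([np.hstack(W[:2]),np.hstack(W[2:])])); print(bot.current_t())
E
```

```text
a [317.63785437 103.09634947]
[([317.8, 162.9], 0.65)]
off [298  83]
b [317.35645179 105.01165157]
[([315.9, 68.7], 0.58)]
off [297  85]
m [323.57314227 115.01010958]
[([323.0, 110.8], 0.66)]
off [304  95]
n [322.90174094 103.50197018]
[([322.4, 102.7], 0.41)]
off [303  84]
22.9833
```

View pics/v4.png

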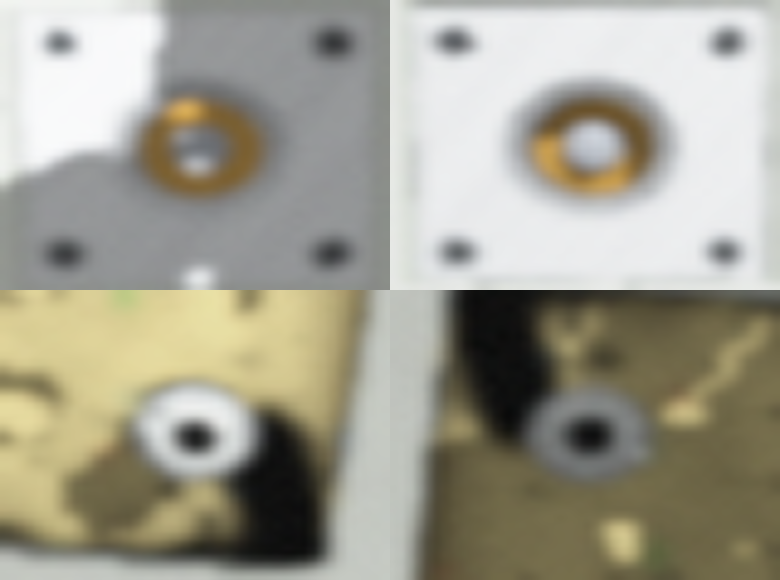

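```bash
python3 - <<'E'
from lid import *
q=down(np.pi/2); M=np.array([.4707,-.264,0])
bot.move_pose(M+[0,0,.16],q); print(bot.servo_line(M+[0,0,.081],vel=.12,guard=10))
bot.gripper_close(60); print(bot.current_opening()*85,bot.current_wrist_force(),bot.current_tool_pos(),bot.current_t())
print(bot.servo_line(M+[0,0,.20],vel=.12)); print(bot.current_opening()*85,bot.current_wrist_force(),bot.current_t())
save('side','side3.png');save('wrist','w5.png')
E
```

```text
False
12.310168162571108 [ 0.16022124 -0.19611985  3.15305273] [ 0.47077099 -0.26402796  0.08121907] 25.2333
False
12.234771731063024 [ 0.05989179 -0.59670483 -0.07863025] 26.375
```

View pics/side3.png

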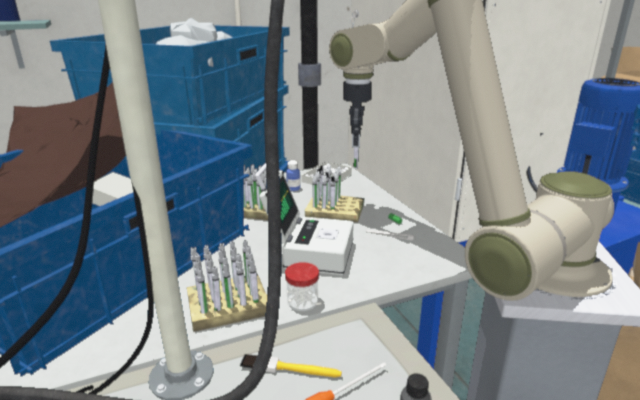

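View pics/w5.png

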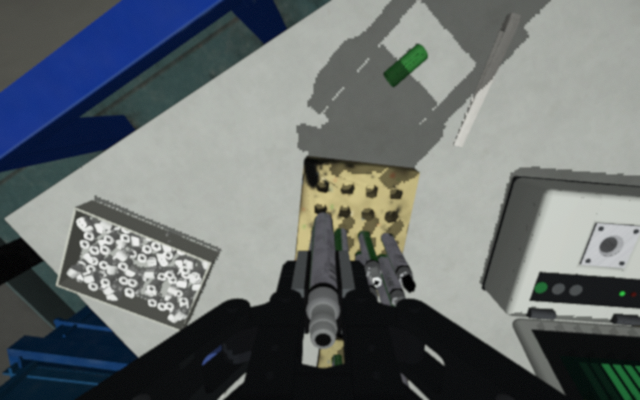

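```bash
python3 - <<'E'
from lid import *
q=down(np.pi/2); W=np.array([.5203,.012,0])
bot.servo_line([.4707,-.23,.23],vel=.25); bot.servo_line(W+[0,0,.19],vel=.3); bot.pause(.3)
c=cal('wrist'); t=np.array(bot.current_tool_pos()); print(t,bot.current_t(),bot.current_wrist_force())
a=save('wrist','w6.png'); save('side','side4.png')
print('foot',proj(c,[t-[0,0,.077],t+[0,0,.041],W+[0,0,.062]]))
s=cal('side'); u=proj(s,[t-[0,0,.077],W+[0,0,.062]]); print('side',u)
im=cv2.imread('pics/side4.png'); x0,y0=np.round(u[1]).astype(int)-[45,75]
o=cv2.resize(im[y0:y0+100,x0:x0+90],None,fx=6,fy=6,interpolation=cv2.INTER_CUBIC)
for v in u: cv2.circle(o,tuple(((v-[x0,y0]+.5)*6).astype(int)),4,(0,0,255),1)
cv2.imwrite('pics/side4a.png',o)
E
```

```text
[0.52028689 0.01120431 0.19011948] 28.0917 [-0.20713075  0.05202652 -0.64570326]
foot [[322.87621008 220.09736152]
 [322.8186453  341.06304387]
 [323.78957208 198.87763287]]
side [[327.05641863 212.77282647]
 [326.96360226 232.61196508]]
```

View pics/w6.png

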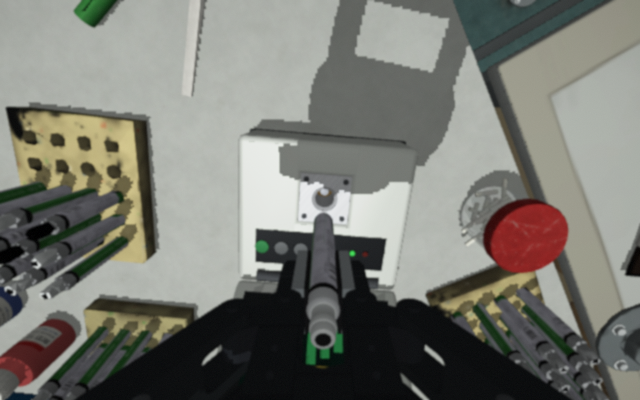

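View pics/side4a.png

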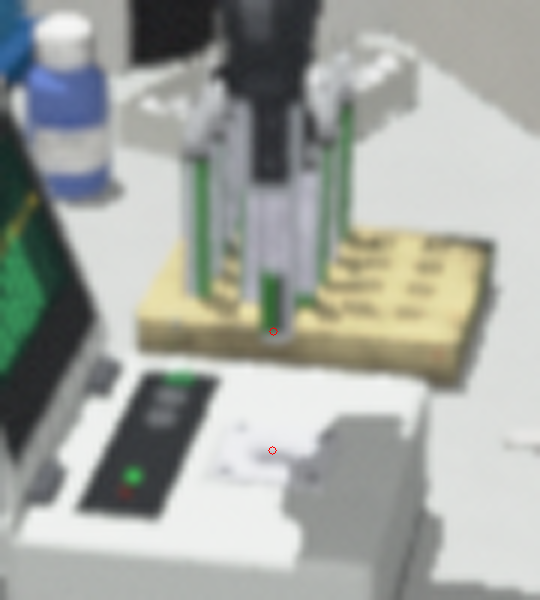

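```bash
python3 - <<'E'
from lid import *
W=np.array([.5203,.0122,0])
for z,g,v in ((.142,6,.08),(.118,6,.03)):
    r=bot.servo_line(W+[0,0,z],vel=v,guard=g); print(z,r,bot.current_wrist_force().round(2),np.round(bot.current_tool_pos(),4),bot.current_t())
    if r: break
save('side','side5.png'); c=cal('wrist'); save('wrist','w7.png')
E
```

```text
0.142 False [-0.7   0.01  0.43] [0.5205 0.0122 0.1423] 28.9417
0.118 False [ 0.66 -0.3  -0.92] [0.5204 0.0122 0.1181] 29.8917
```

View pics/w7.png

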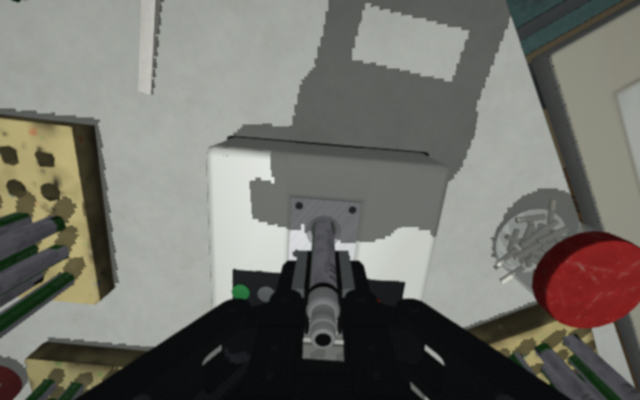

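```bash
python3 - <<'E'
from lid import *
W=np.array([.5203,.0122,0]); z=.117
while z>.098:
    z-=.0015 if z>.106 else .0005
    r=bot.servo_line(W+[0,0,z],vel=.02); f=bot.current_wrist_force(); print(round(z,4),f.round(1),np.round(bot.current_tool_pos(),4)[2],round(bot.current_t(),2))
    if f[2]>15: break
bot.pause(.5); print(bot.current_wrist_force(),bot.current_tool_pos(),bot.current_t())
E
```

```text
0.1155 [-0.1  0.3 -0. ] 0.1155 30.27
0.114 [-1.3 -0.1  4. ] 0.1142 30.52
0.1125 [-1.2  0.3  5.2] 0.1126 30.77
0.111 [-0.8 -0.4  4.5] 0.1111 31.02
0.1095 [-0.5  0.6  6.2] 0.1097 31.27
0.108 [-0.1  0.1  6.6] 0.1082 31.52
0.1065 [-0.9 -0.5  7.2] 0.1068 31.77
0.105 [-0.8  1.4  6.9] 0.1053 32.02
0.1045 [-0.6  0.3  7. ] 0.1049 32.27
0.104 [-0.5  0.4  7.2] 0.1044 32.52
0.1035 [-0.8  0.7  8.7] 0.1039 32.77
0.103 [-0.2 -0.2  8.8] 0.1035 33.02
0.1025 [-1.5  0.5 12.1] 0.1034 33.27
0.102 [-3.2  0.8 16.8] 0.1033 33.52
[-2.51812245  1.15724607 15.88278508] [0.52072669 0.01217569 0.10334243] 34.0167
```

```bash
python3 - <<'E'
from lid import *
bot.servo_line([.5203,.0122,.1016],vel=.02); bot.pause(.5)
fs=np.array([bot.current_wrist_force() for _ in range(5)]); print(fs.mean(0),bot.current_tool_pos(),bot.current_opening()*85,bot.current_t())
c=cal('wrist'); t=np.array(bot.current_tool_pos()); save('wrist','w8.png'); print(proj(c,[t+[0,0,.041]]))
save('side','side6.png'); im=cv2.imread('pics/side6.png'); cv2.imwrite('pics/side6a.png',cv2.resize(im[140:290,250:400],None,fx=4,fy=4,interpolation=cv2.INTER_CUBIC))
E
```

```text
[-2.46822489  1.5595662  20.07271575] [0.52084724 0.01217236 0.10329912] 12.06587610494133 34.7667
[[322.80332063 341.28468655]]
```

View pics/side6a.png

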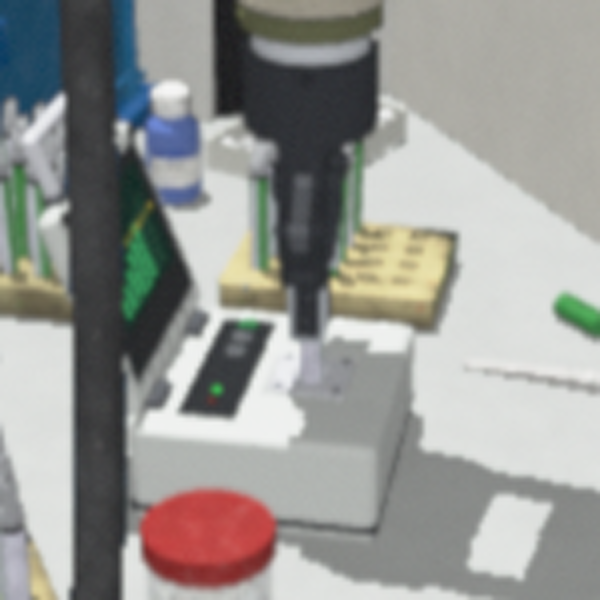

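View pics/w8.png

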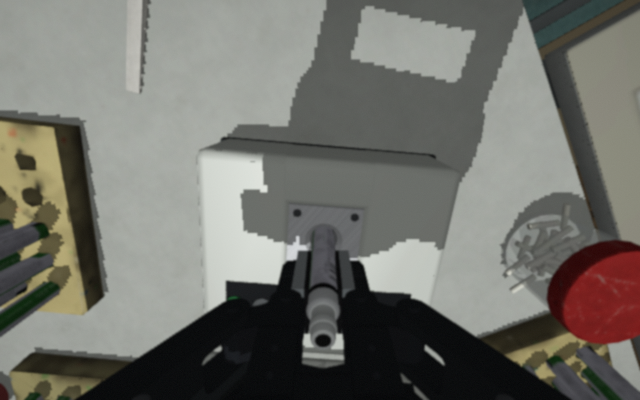

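```bash
python3 - <<'E'
from h import *
print(bot.current_wrist_force(),bot.current_tool_pos()); bot.job_done()
E
```

```text
[-2.73933215  1.88814509 19.39004856] [0.52084037 0.01219335 0.10331468]
the job is handed in; nothing more can be done
```

I handed the job in at about 35 s with the barrel held on the hard stop. No verdict was reported, and none of my checks failed.

**Lid:** I swung it by its bar along the arc to about 1.93 rad (roughly 110 degrees) and let go there. In the pictures taken afterwards it stayed leaning back.

**Barrel:** I took it from the front right corner of the block and lowered it foot first into the well. I then pressed in small steps. The spring force rose from 4 to 9 N and went stiff at TCP z = 0.1033 m. That puts the foot about 26 mm above the table, on the hard stop.

**Last checks:**
- **Push:** the wrist read a steady 19 to 20 N downward, so about 10 to 11 N on the stop beyond the spring.
- **Grip:** it was set to 60 N, and the jaws read 12.1 mm. For the 13.8 mm barrel that is about 2 mm low, and it read about 1 mm low on the 10 mm bar too.
- **Barrel pose:** the neck appeared within about 1.5 px of where it should be, so the barrel was upright and had not slipped.
- **Other things on the table:** nothing else looked moved in the pictures. I did not measure those positions.

**Disagreement:** when gripped, the bar sat about 3 mm nearer the robot than the wrist pictures had suggested. For the well itself I relied on views from three directions, which agreed to about 0.5 mm, and the barrel went in without catching.

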